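# Shut the tool chest: drawers home, then the lid down over them

## Robot

A 6-joint arm with a two-finger parallel gripper is mounted at the origin on a cart in front of the work surface, level with it; the furniture and walls round the work are solid. World frame = base frame: x ahead of the robot, y to its left, z up, the work surface at z = 0. Lengths are in mm, angles in degrees, forces in N, time in s.
With the tool pointing down it reaches from about 350 to 850 mm from the base axis. Payload 8.1 kg.
Tool frame: the origin (TCP) lies midway between the tips of the shut fingers; the grasp point (between the pads) lies 19 mm behind it; z points along the fingers, y is the line along which they close (so a half turn about z gives the same grasp; the last joint's range is limited). The gripper opens to 85 mm and grips with 20 to 120 N. Pads are 22 mm wide; open, the fingers measure 114 mm over their backs; the gripper's body (76 mm by 85 mm) begins 54 mm behind the grasp point. The pads swing forward as they close: fully open they stand 13 mm farther back than shut.
Start: joints at [-69.236, 7.471, 85.268, -0, 87.261, -4.893], TCP at [259.81, -540.837, 231.292] pointing down, gripper open.
Joint ranges: [-169.43, 169.43], [-51.17, 129.36], [1.28, 143.12], [-76.62, 256.62], [0, 156.53], [-152.29, 152.29]. Speed limits (degrees/s): [136.94, 136.94, 159.86, 180, 180, 180].

## Interface

Orientations are given as [roll, pitch, yaw] about the fixed x, y, z axes, in that order (R = Rz(yaw) Ry(pitch) Rx(roll)).
In Python, from bench import r, cams gives the robot as it stands (r), with the cameras (cams).
- The arm moves only by the tool run_rows, called after "Emit:" as name(argument=value, ...), one argument or row to a line, values as JSON. Schema: {"type":"object","properties":{"plan":{"type":"object","properties":{"segments":{"type":"array","items":{"type":"array","items":{"type":"number"},"minItems":7,"maxItems":7},"minItems":1,"maxItems":8}},"additionalProperties":false,"required":["segments"]},"grip_n":{"type":"number"},"only":{"type":"string"},"quiet":{"type":"boolean"},"lines":{"type":"string"}},"required":["plan"],"additionalProperties":false}. plan is an object whose key "segments" holds a list of rows, 1 to 8 of them, each of 7 numbers: a rotation vector rx, ry, rz in parts of the range, where 1.0 means 360 degrees, then dx, dy, dz in parts of the range, where 1.0 means 400 mm, then the finger opening in mm; each row is the pose to reach, as a shift and turn from the pose commanded when the call began, along the tool's axes at that moment; what a row does not reach only later rows make up. A row lasts 1/8 s, in which the tool goes at most 62.5 mm and 10.7 degrees, less where a joint would pass 70% of its speed; a pose out of reach is approached as far as the arm can. The fingers move at their own pace and stop on an object; grip_n is the grip in N (left out, the last holds). Time passes only in rows, so rows that do not move let the fingers close. The tool returns the time, the measured TCP pose, the force, the opening and the grip force at its end. only (a regular expression) keeps the lines of the reply that match it, lines (a string "A,B") keeps lines A to B, and quiet returns only ok. Input that does not fit is refused with a message, and nothing moves.
- r.sense(): the state, without advancing time (a new reading comes with each control period).
- cams.snapshot(name): name is "side" or "top" or "wrist"; returns a dict with "pixels" (400x640x3 uint8, blue, green, red), "fx", "fy", "cx", "cy" (pixels), "pose" (4x4, takes a point from camera to world coordinates). Camera axes: x right, y up, looking along -z (the intrinsics and any distortion apply to the point x, -y, -z); pixel columns grow to the right and rows downward; lengths in mm; the calibration is good to about 2 mm. A picture is of the moment at which its call begins. There is no depth.
- r.hand_in(): hands the job in; it is judged then, once.
The state is a dict: "time": time; "joint_pos": joint angles; "qd": joint speeds; "joint_efforts": joint torques, N m; "tool_pos": TCP position; "tcp_rot": TCP orientation; "ft_force": force on the tool from outside, world axes, zero at the start; "wrist_torque": the same for the moment, N m; "finger_gap": finger opening in mm; "grip_force": force on a finger pad.
Only numpy, scipy, OpenCV 4.12 (cv2) and the standard library are available. Lean on these libraries where they do the work, as an engineer would, in place of code of your own. Each camera call takes 0.05 s, during which the arm holds its last target. There are 200 camera calls.

## Task

Shut up the small red tool chest with your fingertips alone: push both open drawers fully home from the front, then push the lid over from behind and press it gently all the way down, without letting it slam, so that its front lip drops over the tops of the drawers and locks them. Only push on the outside of the drawers and the lid: do not grip or pinch anything, do not reach inside the drawers or the lid, and leave the other things on the bench where they are. Finish with the hand clear of everything.

Things in the scene. Friction and masses are not known exactly. Their poses are not given: they have to be found in the camera images.
- chest: red sheet-steel tool chest, fixed to the bench, 150 deep (x) x 270 wide (y) x 90 mm high without the lid. Origin: centre of its underside, on the bench; own +x points from its front to its back, +y to its left end as the robot sees it, z up; turned up to 0.28 rad. Two drawers side by side in its front, which faces the robot; the lid is hinged along the top of its back
- drawer_left (a joint): how far the left drawer (at the chest's +y) is out towards the chest's -x, m: 0 fully home, at most 0.10; starts 0.035 to 0.07 out. A plain slide that stays where it is left; 2 to 3 N push it slowly; a solid stop ends it at 0, where its front is flush with the body's front
- drawer_right (a joint): the same for the right drawer (at the chest's -y)
- drawer_left_front (a point): centre of the outer face of the left drawer's front panel, 40 mm above the bench; moves with the drawer. The panel is 124 wide and 56 mm high, from 12 to 68 mm above the bench. A half-round cup pull 52 wide stands 12 mm out from it at mid width, from 17 to 41 mm above the bench; above the pull the face is flat but for a card frame 1 mm thick
- drawer_right_front (a point): the same for the right drawer
- drawer_left_inside: rubber lining inside the left drawer, with the spark plugs that lie there, all below the panel's top edge: not to be touched. Same origin and axes as the chest's, but 67 mm to +y and moving with the drawer
- drawer_right_inside: rubber lining inside the right drawer, with three bearing caps: not to be touched. Same origin and axes as the chest's, but 67 mm to -y and moving with the drawer
- lid (a joint): lid angle, rad: 0 shut, grows as the front edge rises; starts 1.25 to 1.5, at most 1.65. A stiff friction hinge holds the lid at any angle: 1 to 5 N square to it near its front edge move it slowly, and it does not fall by itself. Shut, it rests on the body's top (its stop)
- lid_hinge (a point): middle of the hinge line: along the chest's y, at the top of the back, 75 mm behind the chest's centre and 90 mm above the bench
- lid_top_edge (a point): middle of the lid's front edge on its outer face: 158 mm from the hinge line along the lid, and 25 mm off it along the outer face's normal (the lid is a pan 25 mm deep). The outer face is flat, 270 mm wide; it looks up when shut and to the chest's +x, away from the robot, when the lid stands open
- lid_lining: black rubber on the inner face of lid and lip: not to be touched. Origin at lid_hinge, -x to the lid's front edge, +z to its outer face. The lip hangs from the front edge to 32 mm below the hinge line (lid shut), 5 mm clear of the closed drawers' fronts, and covers their top 10 mm; a drawer more than about 5 mm out stops it, and the lid cannot shut
- oil_filter: blue spin-on oil filter standing to the right of the chest, 73 mm wide, 96 mm high, loose; origin at the centre of its underside; leave it
- bolt_1: hex bolt 66 mm long and 20 mm high lying at the bench's front edge, right of the chest, loose; origin at the centre of its underside; leave it
- gear: spur gear 65 mm wide and 25 mm high lying left of the chest's front, loose; origin at the centre of its underside; leave it
- screwdriver_black: black-handled screwdriver, 191 mm long and 25 mm high, lying at the front left, loose; origin at the centre of its underside; leave it
- chest_front (a point): middle of the top edge of the body's front, 90 mm above the bench. Behind it is a shallow open tray with a spanner and a caliper, all below this edge (no need to touch them). Fixed round the chest: an engine about 0.3 m high on the left and an electric motor behind on the right, so come from the robot's side or from above

How it is judged:
By the outcome, as a careful person would: the job done as asked, in the order asked, and still so for the second after the job is handed in, with the robot touching nothing.
It also fails if it takes over 61 s, if anything falls off the work surface, if the arm or the gripper's body presses on something with over 40 N, if the wrist force passes 120 N, or if a joint passes its speed limit or range.

## Working session

There is one attempt and no reset: what is moved stays moved. The work goes in short steps, Python scripts to look and compute and a tool call to move; the robot and the scene stay as the last step left them, time stands still between calls to the robot, and variables do not carry over. Pictures are saved under pics/ and viewed, at most 10 in all, crops included, and the job is handed in when it is done.

```bash
ls; mkdir -p pics
```

Run:
```python
from bench import r, cams
import cv2,numpy as np
a=[]
for n in("top","side"):
    s=cams.snapshot(n); cv2.imwrite(f"pics/{n}0.png",s["pixels"])
    print(n,s["fx"],s["fy"],s["cx"],s["cy"],[k for k in s]); print(np.round(s["pose"],3).tolist())
print(r.sense())
```

```text
bench.py
pics
top 416.24655709413514 416.24655709413514 319.2462185558278 206.07432680146417 ['pixels', 'fx', 'fy', 'cx', 'cy', 'pose']
[[-0.023, 0.998, -0.058, 474.511], [-1.0, -0.024, -0.014, -97.872], [-0.015, 0.058, 0.998, 1415.82], [0.0, 0.0, 0.0, 1.0]]
side 447.58315710770614 447.58315710770614 308.80734582449156 198.57159776479995 ['pixels', 'fx', 'fy', 'cx', 'cy', 'pose']
[[0.983, 0.165, -0.077, 475.752], [-0.182, 0.869, -0.46, -606.332], [-0.009, 0.466, 0.885, 1068.104], [0.0, 0.0, 0.0, 1.0]]
{'time': 0.1, 'joint_pos': array([-6.92372419e+01,  7.51056037e+00,  8.53255934e+01, -9.07398194e-04,
        8.72603653e+01, -4.89178496e+00]), 'qd': array([ 0.01309962, -0.01183204, -0.12401584,  0.05571166,  0.08822162,
       -0.04652076]), 'joint_efforts': array([ 8.65097809e-04, -5.70952606e+01, -5.01940048e+01, -2.12217851e-04,
        8.29656143e-03, -9.10482731e-05]), 'tool_pos': array([ 259.61342056, -540.36484121,  230.32714624]), 'tcp_rot': array([-1.79903755e+02, -7.32758287e-03,  2.56545810e+01]), 'ft_force': array([-0.66719591,  0.44609125, -0.67578739]), 'wrist_torque': array([-0.01635259,  0.02799906,  0.02177127]), 'grip_force': 0.0, 'finger_gap': 85.34433398677727}
```

View pics/top0.png

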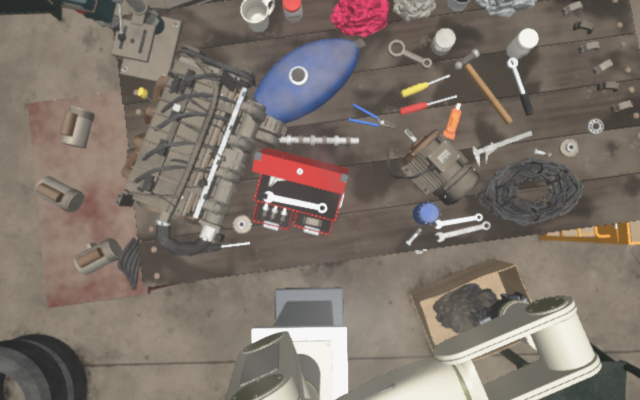

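View pics/side0.png

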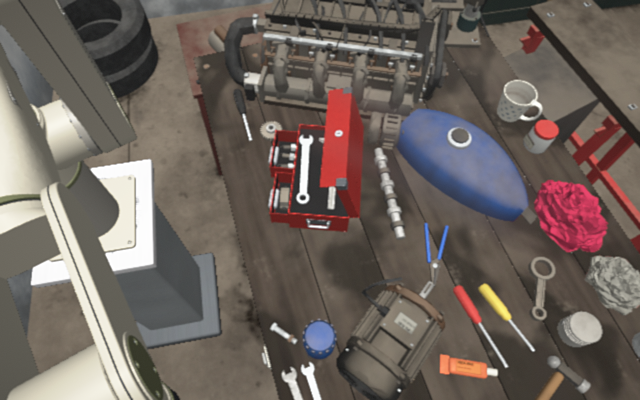

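The top view shows the chest at about (300,190) with the lid up (red band around row 170), the drawers at (270,215) and (312,222), the engine on the left and the filter at (426,213). In the side view the chest is at (315,180) and the lid at (342,140). Next I'll enlarge crops of both.

Run:
```python
import cv2,numpy as np
t=cv2.imread("pics/top0.png")[140:245,235:365]; s=cv2.imread("pics/side0.png")[80:240,255:375]
t=cv2.resize(t,None,fx=6,fy=6,interpolation=cv2.INTER_CUBIC); s=cv2.resize(s,None,fx=3.7,fy=3.7,interpolation=cv2.INTER_CUBIC)
cv2.imwrite("pics/t1.png",t[:600]);cv2.imwrite("pics/s1.png",s)
```

```text
(no output)
```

View pics/t1.png

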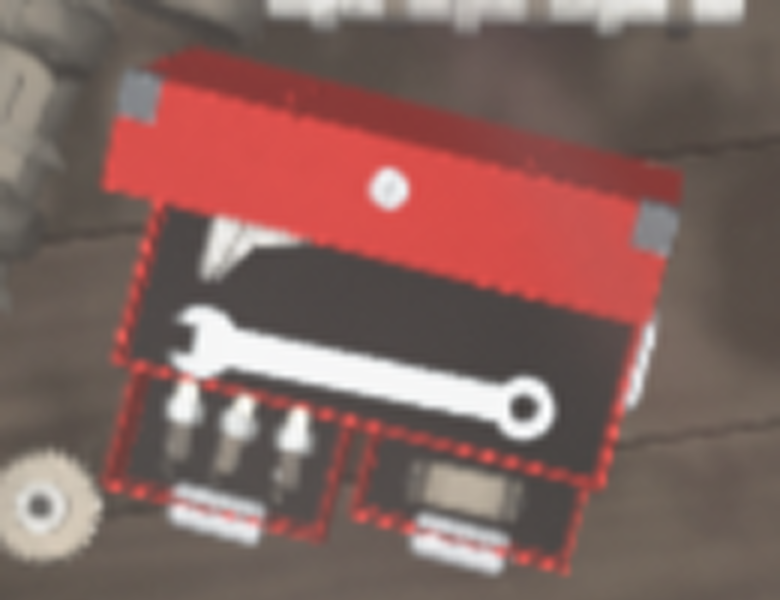

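View pics/s1.png

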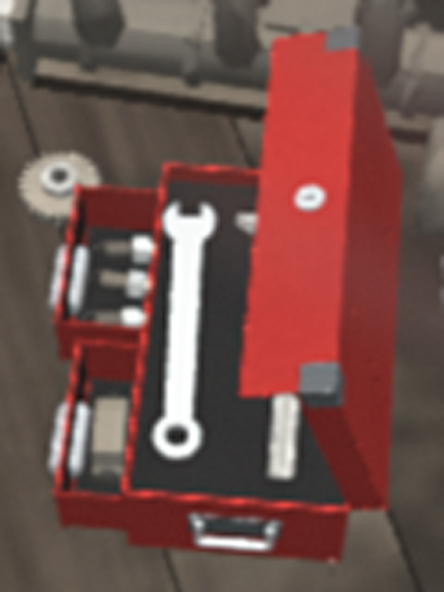

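The top crop shows these features:
- Body front top corners at about (115,362) and (605,487).
- Left drawer front corners at (105,487) and (322,542).
- Right drawer front corners at (355,517) and (568,572).
- Lid front edge from (125,75) to (672,205).

The side crop shows the lid edge running from (352,40) to (338,390), and the drawer fronts at (78,187)-(60,322) and (78,345)-(60,492). I'll cast these as rays.

Create h.py:
```python
import numpy as np
from bench import r, cams
T=dict(fx=416.24656,cx=319.24622,cy=206.07433); S=dict(fx=447.58316,cx=308.80735,cy=198.5716)
def ray(s,u,v):
    P=np.array(s["pose"]); d=P[:3,:3]@[(u-s["cx"])/s["fx"],-(v-s["cy"])/s["fy"],-1]
    return P[:3,3],d/np.linalg.norm(d)
def plane(s,u,v,z):
    o,d=ray(s,u,v); return o+d*(z-o[2])/d[2]
def cross(a,b):
    (o,d),(p,e)=a,b; t=np.linalg.lstsq(np.c_[d,-e],p-o,rcond=None)[0]
    A,B=o+d*t[0],p+e*t[1]; return (A+B)/2,np.linalg.norm(A-B)
```

Run:
```python
from h import *
np.set_printoptions(precision=1,suppress=True)
t=cams.snapshot("top"); s=cams.snapshot("side")
tc=lambda U,V:((U+.5)/6-.5+235,(V+.5)/6-.5+140); sc=lambda U,V:((U+.5)/3.7-.5+255,(V+.5)/3.7-.5+80)
for n,z,a,b in [("bodyL",90,(115,362),(165,165)),("bodyR",90,(605,487),(128,492)),("dLl",68,(105,487),(78,187)),("dLr",68,(322,542),(60,322)),("dRl",68,(355,517),(78,345)),("dRr",68,(568,572),(60,492))]:
    print(n,plane(t,*tc(*a),z),plane(s,*sc(*b),z))
for n,a,b in [("lidL",(122,72),(357,30)),("lidR",(678,204),(338,395))]:
    A,B=ray(t,*tc(*a)),ray(s,*sc(*b)); print(n,*cross(A,B))
```

```text
bodyL [576.4 130.   90. ] [577.  130.7  90. ]
bodyR [ 503.7 -129.5   90. ] [ 507.3 -126.9   90. ]
dLl [510.4 140.2  68. ] [512.3 139.5  68. ]
dLr [478.1  23.2  68. ] [482.3  25.3  68. ]
dRl [491.1   5.2  68. ] [492.1   4.1  68. ]
dRr [ 458.9 -109.    68. ] [ 463.1 -107.6   68. ]
lidL [702.3  98.5 243.1] 0.8201933117956756
lidR [ 631.6 -163.5  243.1] 2.8033711286506073
```

Units first: shifts go in shares of 400 mm and turns go in shares of 360 degrees. So -325 mm is -0.8125, 302 mm is 0.755, 41 degrees is 0.1139.

Emit:
run_rows(
  plan={"segments":[[0, 0, 0.0139, 0.095, -0.1025, 0, 0], [0, 0, 0.0278, 0.1875, -0.2025, 0, 0], [0, 0, 0.0417, 0.2825, -0.305, 0, 0], [0, 0, 0.0556, 0.3775, -0.405, 0, 0], [0, 0, 0.0722, 0.47, -0.5075, 0, 0], [0, 0, 0.0861, 0.565, -0.61, 0, 0], [0, 0, 0.1, 0.66, -0.71, 0, 0], [0, 0, 0.1139, 0.755, -0.8125, 0, 0]]},
)

```text
time: 1.2
tool_pos: [391.5, -115.4, 231.4]
tcp_rot: [180.0, -0.0, -15.5]
ft_force: [2.1, -0.7, -0.7]
finger_gap: 0.2
grip_force: 0.0
```

To row units: -221 mm is -0.5525, 180 mm is 0.45.

Emit:
run_rows(
  plan={"segments":[[0, 0, 0, 0, -0.1375, 0, 0], [0, 0, 0, 0, -0.275, 0, 0], [0, 0, 0, 0, -0.4125, 0.05, 0], [0, 0, 0, 0.0075, -0.5375, 0.15, 0], [0, 0, 0, 0.0175, -0.5525, 0.2625, 0], [0, 0, 0, 0.0175, -0.5525, 0.3625, 0], [0, 0, 0, 0.0175, -0.5525, 0.425, 0], [0, 0, 0, 0.0175, -0.5525, 0.45, 0]]},
)

```text
time: 2.2
tool_pos: [455.1, 94.1, 49.4]
tcp_rot: [179.9, 0.2, -15.3]
ft_force: [0.1, -0.7, 1.2]
finger_gap: -0.1
grip_force: 0.0
```

Run:
```python
from h import *; import cv2
s=cams.snapshot("side")["pixels"][80:240,215:375]; t=cams.snapshot("top")["pixels"][140:260,235:365]
f=lambda a:cv2.resize(a,(390,390))
cv2.imwrite("pics/p2.png",np.hstack([f(s),f(t)]))
```

```text
(no output)
```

View pics/p2.png

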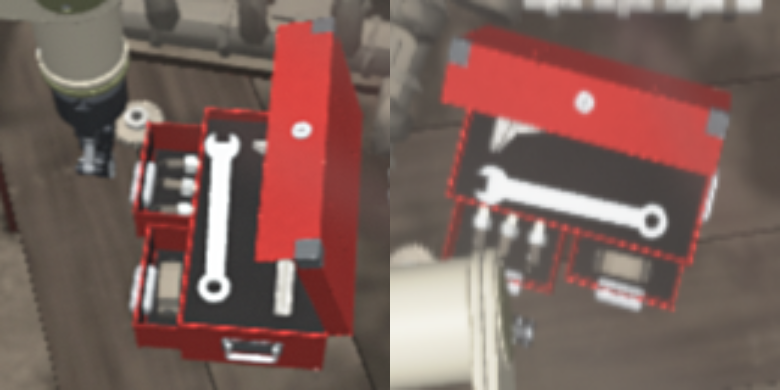

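The view shows the closed fingers in front of the left drawer, clear of it and of the gear. Next I'll approach and push.

To row units: 61 mm is 0.1525, 54 mm is 0.135.

Emit:
run_rows(
  plan={"segments":[[0, 0, 0, 0.025, 0, -0.005, 0], [0, 0, 0, 0.05, 0, -0.005, 0], [0, 0, 0, 0.0675, 0, -0.005, 0], [0, 0, 0, 0.0825, 0, -0.005, 0], [0, 0, 0, 0.1, 0, -0.005, 0], [0, 0, 0, 0.1175, 0, -0.005, 0], [0, 0, 0, 0.135, 0, -0.005, 0], [0, 0, 0, 0.1525, 0, -0.005, 0]]},
)

```text
time: 3.3
tool_pos: [515.6, 77.8, 53.2]
tcp_rot: [180.0, 0.0, -15.3]
ft_force: [-3.2, -0.1, 1.1]
finger_gap: -0.4
grip_force: 1.2
```

Emit:
run_rows(
  plan={"segments":[[0, 0, 0, 0.0175, 0, 0, 0], [0, 0, 0, 0.035, 0, 0, 0], [0, 0, 0, 0.05, 0, 0, 0], [0, 0, 0, 0.06, 0, 0, 0]]},
)

```text
time: 3.8
tool_pos: [538.8, 71.5, 53.2]
tcp_rot: [180.0, 0.0, -15.3]
ft_force: [-2.1, -0.9, 0.7]
finger_gap: 0.3
grip_force: 1.1
```

To row units: 8 mm is 0.02, 7 mm is 0.0175.

Emit:
run_rows(
  plan={"segments":[[0, 0, 0, 0.0075, 0, 0, 0], [0, 0, 0, 0.0125, 0, 0, 0], [0, 0, 0, 0.0175, 0, 0, 0], [0, 0, 0, 0.02, 0, 0, 0], [0, 0, 0, 0.02, 0, 0, 0]]},
)

```text
time: 4.42
tool_pos: [546.4, 69.6, 53.4]
tcp_rot: [-180.0, -0.0, -15.3]
ft_force: [-1.3, -0.6, -0.1]
finger_gap: -0.2
grip_force: 0.7
```

To row units: 3 mm is 0.0075, 1.5 mm is 0.0038.

Emit:
run_rows(
  plan={"segments":[[0, 0, 0, 0.0038, 0, 0, 0], [0, 0, 0, 0.0075, 0, 0, 0], [0, 0, 0, 0.0075, 0, 0, 0]]},
)

```text
time: 4.8
tool_pos: [547.0, 69.4, 53.3]
tcp_rot: [180.0, 0.3, -15.3]
ft_force: [-15.0, 2.4, 10.8]
finger_gap: -0.0
grip_force: 7.7
```

To row units: 134 mm is 0.335, 95 mm is 0.2375.

Emit:
run_rows(
  plan={"segments":[[0, 0, 0, -0.075, 0, 0, 0], [0, 0, 0, -0.19, 0, 0, 0], [0, 0, 0, -0.19, 0.1125, 0, 0], [0, 0, 0, -0.19, 0.2375, 0, 0], [0, 0, 0, -0.19, 0.335, 0, 0], [0, 0, 0, -0.165, 0.335, 0, 0], [0, 0, 0, -0.145, 0.335, 0, 0]]},
)

```text
time: 5.68
tool_pos: [459.1, -45.3, 53.9]
tcp_rot: [-180.0, -0.1, -15.4]
ft_force: [0.0, 0.1, 0.2]
finger_gap: 0.0
grip_force: 0.0
```

Emit:
run_rows(
  plan={"segments":[[0, 0, 0, 0.0175, 0, 0, 0], [0, 0, 0, 0.035, 0, 0, 0], [0, 0, 0, 0.0525, 0, 0, 0], [0, 0, 0, 0.07, 0, 0, 0], [0, 0, 0, 0.0875, 0, 0, 0], [0, 0, 0, 0.105, 0, 0, 0], [0, 0, 0, 0.1175, 0, 0, 0], [0, 0, 0, 0.125, 0, 0, 0]]},
)

```text
time: 6.68
tool_pos: [506.1, -58.6, 53.2]
tcp_rot: [180.0, 0.0, -15.4]
ft_force: [-0.9, 1.3, 0.2]
finger_gap: 0.5
grip_force: 1.1
```

To row units: 7 mm is 0.0175, 6 mm is 0.015.

Emit:
run_rows(
  plan={"segments":[[0, 0, 0, 0.005, 0, 0, 0], [0, 0, 0, 0.01, 0, 0, 0], [0, 0, 0, 0.015, 0, 0, 0], [0, 0, 0, 0.0175, 0, 0, 0], [0, 0, 0, 0.0175, 0, 0, 0]]},
)

```text
time: 7.3
tool_pos: [510.3, -59.8, 53.2]
tcp_rot: [180.0, 0.3, -15.3]
ft_force: [-16.5, 4.1, 12.0]
finger_gap: -0.3
grip_force: 8.4
```

Both drawers are home: each stopped solidly with about 15 N. Next I'll lift over the lid to behind it.

To row units: -240 mm is -0.6, -225 mm is -0.5625.

Emit:
run_rows(
  plan={"segments":[[0, 0, 0, -0.075, 0, 0, 0], [0, 0, 0, -0.1, 0, -0.125, 0], [0, 0, 0, -0.1, 0, -0.275, 0], [0, 0, 0, -0.1, -0.05, -0.425, 0], [0, 0, 0, -0.1, -0.125, -0.5625, 0], [0, 0, 0, -0.025, -0.1675, -0.6, 0], [0, 0, 0, 0.1125, -0.1675, -0.6, 0]]},
)

```text
time: 8.18
tool_pos: [576.5, -6.2, 297.9]
tcp_rot: [-179.9, -0.5, -15.2]
ft_force: [0.8, -0.7, 1.9]
finger_gap: 0.5
grip_force: 0.0
```

Emit:
run_rows(
  plan={"segments":[[0, 0, 0, 0.1375, 0, 0, 0], [0, 0, 0, 0.275, 0, 0, 0], [0, 0, 0, 0.35, 0, 0, 0], [0, 0, 0, 0.3625, 0, 0, 0], [0, 0, 0, 0.3625, 0, 0, 0]]},
)

```text
time: 8.8
tool_pos: [713.6, -45.8, 293.3]
tcp_rot: [-180.0, -0.0, -15.3]
ft_force: [-0.6, 0.2, 0.7]
finger_gap: 0.1
grip_force: 0.0
```

Run:
```python
from h import *; import cv2
s=cams.snapshot("side")["pixels"][40:260,200:440]; t=cams.snapshot("top")["pixels"][100:280,235:435]
f=lambda a:cv2.resize(a,(400,400))
cv2.imwrite("pics/p3.png",np.hstack([f(s),f(t)]))
```

```text
(no output)
```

View pics/p3.png

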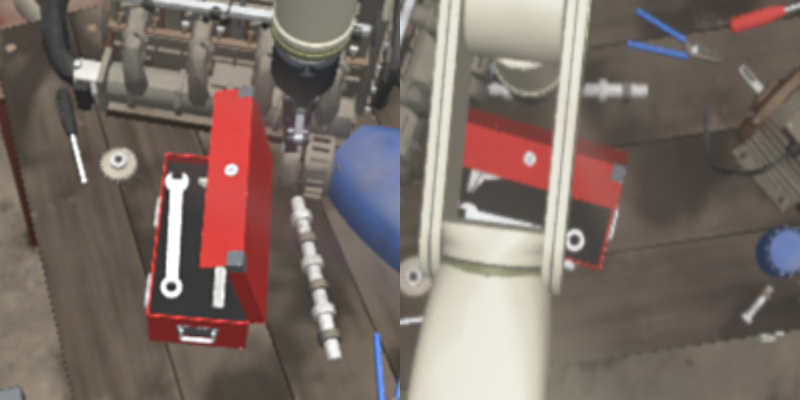

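The drawers now sit flush and the fingers hang behind the lid, at about (297,130) in the left view, clear of the engine. Next I'll lower and make contact.

To row units: 66 mm is 0.165, 60 mm is 0.15.

Emit:
run_rows(
  plan={"segments":[[0, 0, 0, 0, 0, 0.0875, 0], [0, 0, 0, 0, 0, 0.15, 0], [0, 0, 0, -0.0125, 0, 0.165, 0], [0, 0, 0, -0.03, 0, 0.165, 0], [0, 0, 0, -0.05, 0, 0.165, 0], [0, 0, 0, -0.065, 0, 0.165, 0], [0, 0, 0, -0.0775, 0, 0.165, 0], [0, 0, 0, -0.0775, 0, 0.165, 0]]},
)

```text
time: 9.9
tool_pos: [683.6, -37.6, 227.7]
tcp_rot: [-180.0, -0.0, -15.3]
ft_force: [-0.3, -0.5, -0.4]
finger_gap: 0.1
grip_force: 0.0
```

To row units: -25 mm is -0.0625, -20 mm is -0.05.

Emit:
run_rows(
  plan={"segments":[[0, 0, 0, -0.0125, 0, 0.0025, 0], [0, 0, 0, -0.025, 0, 0.005, 0], [0, 0, 0, -0.0375, 0, 0.0075, 0], [0, 0, 0, -0.05, 0, 0.01, 0], [0, 0, 0, -0.0625, 0, 0.015, 0]]},
)

```text
time: 10.52
tool_pos: [659.5, -31.0, 221.7]
tcp_rot: [-180.0, -0.0, -15.3]
ft_force: [2.1, -1.0, 4.7]
finger_gap: 0.2
grip_force: 2.0
```

To row units: -51 mm is -0.1275, -45 mm is -0.1125.

Emit:
run_rows(
  plan={"segments":[[0, 0, 0, -0.015, 0, 0.005, 0], [0, 0, 0, -0.03, 0, 0.01, 0], [0, 0, 0, -0.045, 0, 0.015, 0], [0, 0, 0, -0.0625, 0, 0.025, 0], [0, 0, 0, -0.08, 0, 0.035, 0], [0, 0, 0, -0.0975, 0, 0.045, 0], [0, 0, 0, -0.1125, 0, 0.0575, 0], [0, 0, 0, -0.1275, 0, 0.07, 0]]},
)

```text
time: 11.52
tool_pos: [609.9, -17.5, 192.9]
tcp_rot: [180.0, 0.0, -15.3]
ft_force: [0.4, 1.1, 4.0]
finger_gap: 0.2
grip_force: 1.4
```

Run:
```python
from h import *; import cv2
s=cams.snapshot("side")["pixels"][40:260,200:440]; t=cams.snapshot("top")["pixels"][100:280,235:435]
f=lambda a:cv2.resize(a,(400,400))
cv2.imwrite("pics/p4.png",np.hstack([f(s),f(t)]))
```

```text
(no output)
```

View pics/p4.png

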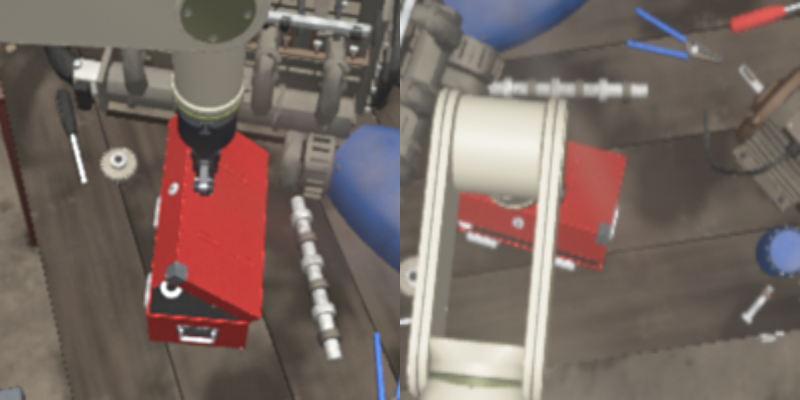

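The lid is leaning forward at about 38°, with the fingertip on its outer face near the front edge. I'll continue the arc.

To row units: 44 mm is 0.11, 40 mm is 0.1.

Emit:
run_rows(
  plan={"segments":[[0, 0, 0, -0.015, 0, 0.0125, 0], [0, 0, 0, -0.03, 0, 0.0275, 0], [0, 0, 0, -0.0425, 0, 0.0425, 0], [0, 0, 0, -0.055, 0, 0.0575, 0], [0, 0, 0, -0.065, 0, 0.0725, 0], [0, 0, 0, -0.0725, 0, 0.0875, 0], [0, 0, 0, -0.08, 0, 0.1, 0], [0, 0, 0, -0.085, 0, 0.11, 0]]},
)

```text
time: 12.62
tool_pos: [577.3, -8.5, 148.8]
tcp_rot: [180.0, 0.0, -15.3]
ft_force: [-1.3, 0.5, 1.5]
finger_gap: -0.2
grip_force: 1.0
```

Emit:
run_rows(
  plan={"segments":[[0, 0, 0, -0.0025, 0, 0.01, 0], [0, 0, 0, -0.0075, 0, 0.02, 0], [0, 0, 0, -0.01, 0, 0.0275, 0], [0, 0, 0, -0.0125, 0, 0.035, 0], [0, 0, 0, -0.015, 0, 0.0425, 0], [0, 0, 0, -0.015, 0, 0.0475, 0], [0, 0, 0, -0.0175, 0, 0.0525, 0], [0, 0, 0, -0.0175, 0, 0.0575, 0]]},
)

```text
time: 13.62
tool_pos: [570.9, -6.7, 126.2]
tcp_rot: [180.0, -0.0, -15.3]
ft_force: [-0.8, 0.6, 2.1]
finger_gap: -0.1
grip_force: 0.8
```

Lid is at about 5°; I'll do the final press slowly.

To row units: 9 mm is 0.0225, 8 mm is 0.02.

Emit:
run_rows(
  plan={"segments":[[0, 0, 0, 0, 0, 0.003, 0], [0, 0, 0, 0, 0, 0.006, 0], [0, 0, 0, -0.0025, 0, 0.009, 0], [0, 0, 0, -0.0025, 0, 0.012, 0], [0, 0, 0, -0.0025, 0, 0.015, 0], [0, 0, 0, -0.0025, 0, 0.0175, 0], [0, 0, 0, -0.0025, 0, 0.02, 0], [0, 0, 0, -0.0025, 0, 0.0225, 0]]},
)

```text
time: 14.62
tool_pos: [569.9, -6.4, 117.2]
tcp_rot: [-180.0, 0.0, -15.3]
ft_force: [-1.0, 0.5, 1.9]
finger_gap: 0.1
grip_force: 0.8
```

To row units: 2.5 mm is 0.0063, 2 mm is 0.005.

Emit:
run_rows(
  plan={"segments":[[0, 0, 0, 0, 0, 0.0018, 0], [0, 0, 0, 0, 0, 0.0035, 0], [0, 0, 0, 0, 0, 0.005, 0], [0, 0, 0, 0, 0, 0.0063, 0], [0, 0, 0, 0, 0, 0.0063, 0]]},
)

```text
time: 15.25
tool_pos: [570.0, -6.4, 115.1]
tcp_rot: [-180.0, -0.0, -15.3]
ft_force: [-3.6, -0.2, 4.1]
finger_gap: 0.0
grip_force: 2.2
```

To row units: 1.2 mm is 0.003, 0.6 mm is 0.0015.

Emit:
run_rows(
  plan={"segments":[[0, 0, 0, 0, 0, 0.0015, 0], [0, 0, 0, 0, 0, 0.003, 0], [0, 0, 0, 0, 0, 0.003, 0], [0, 0, 0, 0, 0, 0.003, 0]]},
)

```text
time: 15.75
tool_pos: [570.0, -6.5, 115.0]
tcp_rot: [180.0, -0.0, -15.3]
ft_force: [-7.8, 1.5, 12.4]
finger_gap: -0.3
grip_force: 6.6
```

The lid is on its stop: TCP z stays at 115.0 with 12 N, as expected for shut. Next I'll lift clear and check.

To row units: 215 mm is 0.5375, -190 mm is -0.475.

Emit:
run_rows(
  plan={"segments":[[0, 0, 0, 0, 0, -0.05, 0], [0, 0, 0, 0, 0, -0.175, 0], [0, 0, 0, 0, 0, -0.325, 0], [0, 0, 0, -0.075, 0.075, -0.425, 0], [0, 0, 0, -0.175, 0.175, -0.475, 0], [0, 0, 0, -0.25, 0.3, -0.475, 0], [0, 0, 0, -0.325, 0.425, -0.475, 0], [0, 0, 0, -0.375, 0.5375, -0.475, 0]]},
)

```text
time: 16.75
tool_pos: [367.2, -175.2, 304.9]
tcp_rot: [179.9, -0.1, -15.3]
ft_force: [0.3, -1.7, 0.0]
finger_gap: 0.1
grip_force: 0.0
```

Emit:
run_rows(
  plan={"segments":[[0, 0, 0, -0.025, 0.1, 0, 0], [0, 0, 0, -0.05, 0.225, 0, 0], [0, 0, 0, -0.05, 0.275, 0, 0], [0, 0, 0, -0.05, 0.275, 0, 0]]},
)

```text
time: 17.25
tool_pos: [319.5, -276.1, 304.3]
tcp_rot: [180.0, -0.0, -15.5]
ft_force: [-0.1, 0.3, 0.0]
finger_gap: -0.4
grip_force: 0.0
```

Run:
```python
from h import *; import cv2
s=cams.snapshot("side")["pixels"][80:240,235:395]; t=cams.snapshot("top")["pixels"][140:260,235:355]
f=lambda a:cv2.resize(a,(400,400))
cv2.imwrite("pics/p5.png",np.hstack([f(s),f(t)]))
```

```text
(no output)
```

View pics/p5.png

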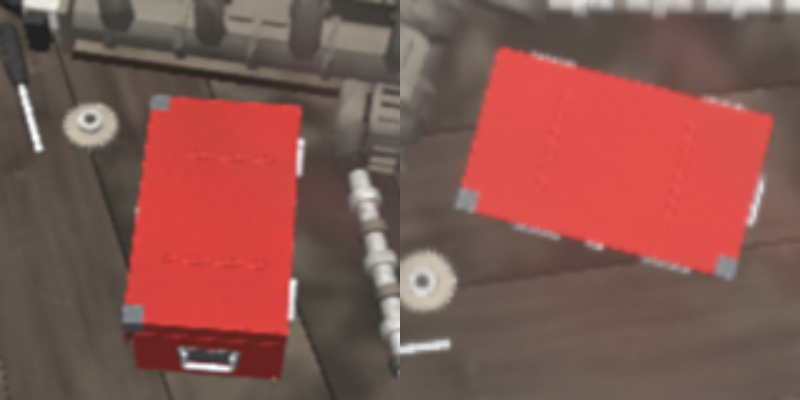

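The lid is shut flat, both drawers are under the lip, the gear and screwdriver haven't moved, and the hand is clear.

```bash
python3 -c "
from bench import r, cams
print(r.hand_in())"
```

```text
the job is handed in; nothing more can be done
None
```

I pushed both drawers home, closed the lid gently over them, moved the hand clear and handed the job in at about 17 s; the hand-in returned no verdict.

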